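# Screw down the glue press on a cardboard leaf

### The arm

A 7-joint arm with a two-finger parallel gripper is mounted at the origin on the work surface. World frame = base frame: x ahead of the robot, y to its left, z up, the work surface at z = 0. Lengths are in m, angles in rad, forces in N, time in s.
With the tool pointing down it reaches from about 0.4 to 0.85 m from the base axis. Payload 10.4 kg.
Tool frame: the origin (TCP) lies between the finger pads; the fingertips stand tip_extent ahead of it and the grasp point (between the pads) lies 2 mm behind it (tip_extent is the distance from the TCP to the fingertips, in m); z points along the fingers, y is the direction in which the jaws open and shut (so a half turn about z gives the same grasp; the last joint's range is limited). The gripper opens to 87 mm and grips with 3 to 60 N. Pads are 19 mm wide; open, the fingers measure 117 mm over their backs; the gripper's body (75 mm by 190 mm) begins 51 mm behind the grasp point.
Start: joints at [-1.339, 0.332, -0.065, 1.46, 0.022, 1.35, -0.088], TCP at [0.158, 0.605, 0.24] pointing down, gripper open.
Joint ranges: [-2.6, 2.6], [-0.5, 2.12], [-1.47, 1.34], [0.16, 2.42], [-1.27, 4.41], [0.06, 2.06], [-2.6, 2.6]. Speed limits (rad/s): [2.22, 2.22, 2.79, 2.79, 3.14, 3.14, 3.14].

### API

Orientations are given as a unit quaternion [x, y, z, w].
In Python, from bench import read_state, camera, camera_params, close_job, tip_extent gives the robot as it stands. The module is installed in compiled form; this text tells all that it offers.
- The arm moves only by the tool send_rows, never from a script. Its argument "steps" is a list of rows, each a list of 7 numbers: the turn, a rotation vector about the tool's x, y, z in degrees, then the shift along the tool's x, y, z in m, then the gripper's target within -1 to 1 (shut at 1, half-way at 0, fully open at -1). In form: [[ax, ay, az, x, y, z, jaw], ...]. A call has exactly 10 rows; each row shifts and turns the pose as measured when the row begins, along the tool's axes as they then stand; what a row does not reach is not made up. A row lasts 1/10 s, in which the tool goes at most 50 mm and 8.59 degrees, less where a joint would pass 70% of its speed; a pose out of reach is approached as far as the arm can. A call with a gripper value outside its range is refused whole. The fingers move at their own pace and stop on an object; "force" is the grip in N (left out, the last holds). Time passes only in rows, so rows that do not move let the fingers close, or fill a call up. It gives the time, the measured TCP pose, the force and the opening at its end, in the units of the state.
- read_state(): the state, without advancing time (a new reading comes with each control period).
- camera(name): name is "scene" or "top" or "wrist"; returns (picture, depth): 400x640x3 uint8, blue, green, red; 400x640 float32, m along the optical axis (not along the pixel's ray), 0 where there is no reading.
- camera_params(name): a dict with "camera_matrix" (3x3 intrinsics, pixels), "dist" ([k1, k2, p1, p2, k3] as OpenCV has them; the pictures are not rectified), "world_from_camera" (4x4, takes a point from camera to world coordinates). Camera axes: x right, y down, z forward; pixel columns grow to the right and rows downward; lengths in m; the calibration is good to about 2 mm. A picture is of the moment at which its call begins: read the wrist's pose just before it. camera_params takes no time and is no camera call; for the wrist camera it gives the pose at the moment of the call.
- close_job(): hands the job in, once; it reports no verdict.
The state is a dict: "time": time; "joint_positions": joint angles; "joint_vel": joint speeds; "joint_torque": joint torques, N m; "ee_pos": TCP position; "eef_rot": TCP orientation; "ft_force": force on the tool from outside, world axes, zero at the start; "torque": the same for the moment, N m; "width": finger opening in m.
Only numpy, scipy, OpenCV 4.12 (cv2) and the standard library are available. Lean on these libraries where they do the work, as an engineer would, in place of code of your own. Each camera call takes 0.05 s, during which the arm holds its last target.

### The job

The cardboard leaf has just been glued up and is waiting in the press with the red knob. Screw that knob clockwise, one regrip after another, until the pressure plate is fully down on the card and the screw stops, then let go. Leave the knob of the empty press as it is, and keep the glue bottle standing.

Things in the scene. Friction and masses are not known exactly. Their poses are not given: they have to be found in the camera images.
- press_knob (a point): Centre of the round red knurled knob (44 mm diameter, 32 mm tall, upright axis), about 0.16 m above the table, on the press holding brown cardboard; grip it at any yaw. It sinks 1.6 mm per radian turned clockwise. Below it: an 11 mm spindle, then, 30 mm or more under the knob, a crossbar (150 x 36 mm). The press is fixed, footprint 160 x 150 mm; its place and yaw vary.
- press_screw (a joint): Angle (rad) by which the red knob is turned clockwise, seen from above, from fully raised (0) to a firm stop at 7.5, where the pressure plate is fully down on the card. Starts between 0.2 and 1.2, so a full turn or a little more remains. It turns stiffly (0.06 N m) and stays where it is left; at the stop the fingers slip round the knob.
- spare_dot (a point): White dot on the top face of the black knob of the other, empty press (same shape and size, fixed to the table), 16 mm off the knob's axis, about 0.18 m above the table. This black knob must not be turned.
- glue_bottle: White glue bottle with an orange nozzle, 56 mm diameter, 130 mm tall, standing loose between the two presses. Origin: centre of its underside; z axis up along the bottle.
Mind the look-alikes: they are no part of the job. Leave any green or turquoise look-alike of the glue_bottle alone.

How it is judged:
By the outcome, as a careful person would: the job done as asked, in the order asked, and still so for the second after the job is handed in, with the robot touching nothing.
It also fails if it takes over 64 s, if anything falls off the work surface, if the arm or the gripper's body presses on something with over 40 N, if the wrist force passes 120 N, or if a joint passes its speed limit or range.

## Working session

There is one attempt and no reset: what is moved stays moved. The work goes in short steps, Python scripts to look and compute and a tool call to move; the robot and the scene stay as the last step left them, time stands still between calls to the robot, and variables do not carry over. Pictures are saved under pics/ and viewed, and the job is handed in when it is done.

Besides the shell and the picture viewer there is one more tool, called after "Emit:" by a JSON object that holds its "name" and its "arguments", one argument or row to a line. send_rows: Moves the arm, as the interface text tells. Its arguments: {"type":"object","properties":{"steps":{"type":"array"},"force":{"type":"number"}},"required":["steps"]}

```bash
mkdir -p pics; ls
python3 - <<'E'
from bench import *
import cv2
print(read_state(), tip_extent if not callable(tip_extent) else tip_extent())
for n in ("scene","top"):
    im,d=camera(n); cv2.imwrite(f"pics/{n}0.png",im)
    import numpy as np; np.save(f"{n}0.npy",d)
    p=camera_params(n); print(n,p)
E
```

```text
pics
{'time': 0.0, 'joint_positions': array([-1.33862837,  0.33285562, -0.0646701 ,  1.46090266,  0.02158189,
        1.34992482, -0.08844911]), 'joint_vel': array([-0.00077948, -0.00152162,  0.00223731,  0.00065474,  0.00107987,
       -0.00131082,  0.00033071]), 'joint_torque': array([ 6.29950773e-04, -6.23242235e+01,  2.52855301e-02, -3.89893484e+01,
       -6.12175092e-02,  3.98166175e-02,  1.30844728e-04]), 'ee_pos': array([0.15743959, 0.60447837, 0.23878246]), 'eef_rot': array([ 1.27020471e-01,  9.91899850e-01, -6.95368054e-04, -6.03269790e-05]), 'ft_force': array([-0.53160748,  0.22042898,  0.27455288]), 'torque': array([-0.01611168, -0.00176284,  0.07712282]), 'width': 0.08685794245345035} 0.017
scene {'camera_matrix': array([[472.19777796,   0.        , 311.73435933],
       [  0.        , 472.19777796, 197.74612134],
       [  0.        ,   0.        ,   1.        ]]), 'dist': array([0.02601408, 0.        , 0.        , 0.        , 0.        ]), 'world_from_camera': array([[ 0.77546803,  0.43989715, -0.45292365,  1.00290815],
       [ 0.63137505, -0.53588792,  0.56052626, -0.49981522],
       [ 0.00385759, -0.72063488, -0.69330403,  0.7732934 ],
       [ 0.        ,  0.        ,  0.        ,  1.        ]])}
top {'camera_matrix': array([[388.85207856,   0.        , 321.55635794],
       [  0.        , 388.85207856, 195.59445098],
       [  0.        ,   0.        ,   1.        ]]), 'dist': array([0.00091167, 0.        , 0.        , 0.        , 0.        ]), 'world_from_camera': array([[-3.31219945e-03, -9.93110467e-01,  1.17135091e-01,
         4.58464585e-01],
       [-9.99529323e-01, -2.84620609e-04, -3.06765476e-02,
         1.13808055e-02],
       [ 3.04985396e-02, -1.17181565e-01, -9.92642091e-01,
         1.00728712e+00],
       [ 0.00000000e+00,  0.00000000e+00,  0.00000000e+00,
         1.00000000e+00]])}
```

View pics/scene0.png

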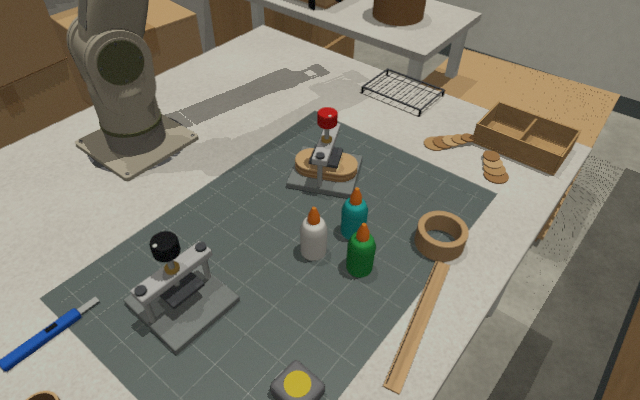

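View pics/top0.png

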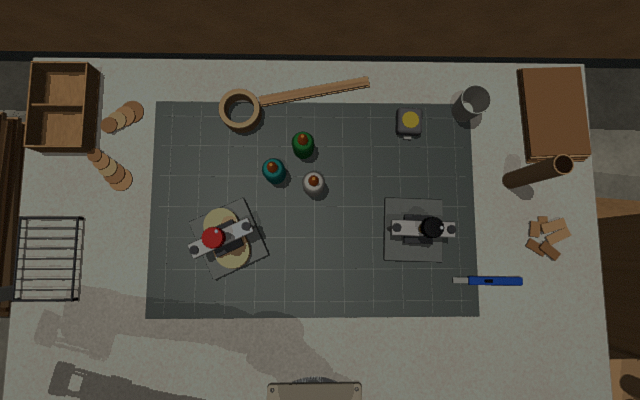

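The top view shows the red knob at (213,237) on the press with cardboard, the black knob at (432,228) with its white dot on the empty press, the white bottle at (314,183), and teal and green look-alikes at (274,170) and (303,144). The only red candidates are the knob and the orange nozzles (scene view: knob at (327,118), nozzles at (314,215), (356,195) and (363,232)). I choose the knob on the press with the card.

```bash
cat > h.py <<'E'
import numpy as np, cv2
from bench import *
def ray(p,uv):
    n=cv2.undistortPoints(np.array([[uv]],float),p["camera_matrix"],p["dist"])[0,0]
    T=p["world_from_camera"]; return T[:3,3],T[:3,:3]@np.array([n[0],n[1],1.])
def pts(p,d,m):
    v,u=np.nonzero(m&(d>0)); n=cv2.undistortPoints(np.c_[u,v].astype(float)[:,None],p["camera_matrix"],p["dist"])[:,0]
    z=d[v,u]; P=np.c_[n*z[:,None],z]; T=p["world_from_camera"]; return P@T[:3,:3].T+T[:3,3]
def redmask(im):
    h=cv2.cvtColor(im,cv2.COLOR_BGR2HSV); H,S,V=cv2.split(h)
    m=(((H<5)|(H>172))&(S>170)&(V>60)).astype(np.uint8)
    n,l,s,c=cv2.connectedComponentsWithStats(m); i=1+np.argmax(s[1:,4]); return l==i,s[i],c[i]
E
python3 - <<'E'
from h import *
for n in ("scene","top"):
    im=cv2.imread(f"pics/{n}0.png"); d=np.load(f"{n}0.npy"); p=camera_params(n)
    m,s,c=redmask(im); P=pts(p,d,m); print(n,s,c)
    zt=np.percentile(P[:,2],90); top=P[P[:,2]>zt-.006]
    print(zt,P.min(0),P.max(0),"topface",top.mean(0),np.ptp(top,axis=0),(top.min(0)+top.max(0))/2)
    x,y,w,h=s[:4]; crop=im[max(0,y-60):y+110,max(0,x-80):x+100]; cv2.imwrite(f"pics/{n}_crop.png",cv2.resize(crop,None,fx=3,fy=3))
    # bottle white
    for nm,cc in (("bottle",None),):
        T=p
im=cv2.imread("pics/top0.png"); d=np.load("top0.npy"); p=camera_params("top")
for nm,(u,v) in dict(nozzle=(314,181),teal=(272,168),green=(303,140),bk=(432,227)).items():
    m=np.zeros(d.shape,bool); m[v-2:v+3,u-2:u+3]=1; P=pts(p,d,m); print(nm,np.median(P,0))
# crossbar ends bright
E
```

```text
scene [318 108  19  21 341] [326.86217009 117.88269795]
0.18152402651029423 [0.4478429  0.19060213 0.14998774] [0.4925466  0.23500347 0.1839476 ] topface [0.47002755 0.21101574 0.18014296] [0.04241887 0.04440135 0.00831117] [0.46905233 0.2128028  0.17979202]
top [202 227  21  21 328] [211.8597561  237.53658537]
0.18463249140485247 [0.44771229 0.19476702 0.17570054] [0.48942548 0.23660384 0.18677673] topface [0.4673678  0.21589126 0.182823  ] [0.04171319 0.04183682 0.00808938] [0.46856888 0.21568543 0.18273204]
nozzle [0.5963412  0.00134612 0.12326012]
teal [0.6276061  0.09832398 0.11828723]
green [0.69426916 0.02683503 0.11833383]
bk [ 0.48836932 -0.24959323  0.18205443]
```

View pics/top_crop.png

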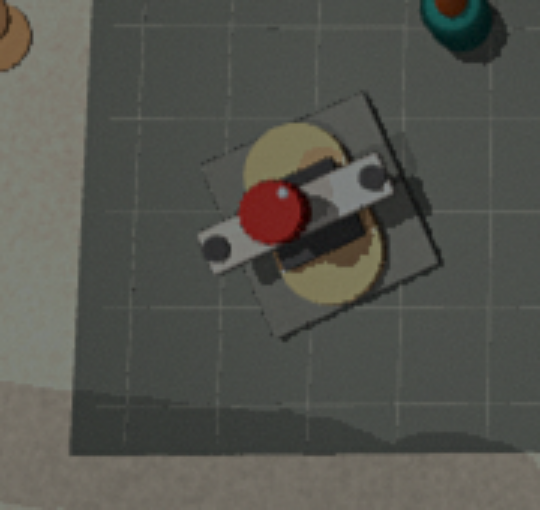

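View pics/scene_crop.png

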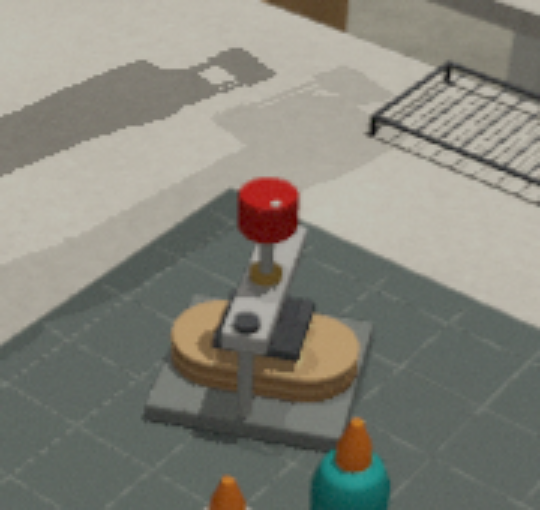

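The crops confirm it: red knob over the tan card, axis at about (0.469, 0.214), top at z≈0.182. That agrees with the given height and size. Next I travel towards it at the present height.

Emit:
{"name": "send_rows", "arguments": {
  "steps": [
    [0,0,0,-0.02,-0.015,-0.002,-1],
    [0,0,0,-0.03,-0.022,-0.002,-1],
    [0,0,0,-0.03,-0.022,-0.002,-1],
    [0,0,0,-0.03,-0.022,-0.002,-1],
    [0,0,0,-0.03,-0.022,-0.002,-1],
    [0,0,0,-0.03,-0.022,-0.002,-1],
    [0,0,0,-0.03,-0.022,-0.002,-1],
    [0,0,0,-0.03,-0.022,-0.002,-1],
    [0,0,0,-0.03,-0.022,-0.002,-1],
    [0,0,0,-0.02,-0.015,-0.002,-1]
  ],
  "force": 25
}}

```text
time: 1.1
ee_pos: [0.3801, 0.3253, 0.2549]
eef_rot: [0.123, 0.992, -0.004, -0.002]
ft_force: [0.8, -0.1, -0.8]
width: 0.0874
```

```bash
cat >> h.py <<'E'
from scipy.spatial.transform import Rotation as Ro
def goto(t):
    s=read_state(); R=Ro.from_quat(s["eef_rot"]).as_matrix(); print("t",round(s["time"],2),"pos",s["ee_pos"].round(4),"j",s["joint_positions"].round(2),"w",round(s["width"],4),"F",s["ft_force"].round(1),"M",s["torque"].round(2),"yaw_y",np.degrees(np.arctan2(R[1,1],R[0,1])).round(1),"tilt",R[:,2].round(3))
    print("tool shift",(R.T@(np.array(t)-s["ee_pos"])).round(4))
E
python3 -c "
from h import *
goto([.469,.214,.24])"
```

```text
t 1.1 pos [0.3801 0.3253 0.2549] j [-0.96  0.05  0.16  1.76 -0.01  1.34  0.53] w 0.0874 F [ 0.8 -0.1 -0.8] M [ 0.04 -0.04 -0.03] yaw_y 75.9 tilt [-0.006 -0.007 -1.   ]
tool shift [-0.1135 -0.0861  0.0152]
```

Emit:
{"name": "send_rows", "arguments": {
  "steps": [
    [0,0,0,-0.025,-0.019,0.001,-1],
    [0,0,0,-0.025,-0.019,0.001,-1],
    [0,0,0,-0.025,-0.019,0.001,-1],
    [0,0,0,-0.02,-0.015,0.001,-1],
    [0,0,0,-0.01,-0.008,0.001,-1],
    [0,0,0,0,0,0,-1],
    [0,0,-8,0,0,0,-1],
    [0,0,-8,0,0,0,-1],
    [0,0,-8,0,0,0,-1],
    [0,0,-8,0,0,0,-1]
  ]
}}

```text
time: 2.1
ee_pos: [0.4628, 0.2184, 0.2483]
eef_rot: [-0.164, 0.987, -0.003, -0.005]
ft_force: [0.0, 1.0, 0.5]
width: 0.0875
```

```bash
python3 -c "
from h import *
goto([.469,.214,.24])
p=camera_params('wrist'); im,d=camera('wrist'); cv2.imwrite('pics/w1.png',im)
m,s,c=redmask(im); P=pts(p,d,m); print(s,c)
if len(P):
  zt=np.percentile(P[:,2],80); top=P[P[:,2]>zt-.006]; print(zt,top.mean(0),(top.min(0)+top.max(0))/2,np.ptp(top,axis=0))
print(p['world_from_camera'].round(3))
"
```

```text
t 2.1 pos [0.4628 0.2184 0.2483] j [-0.78  0.08  0.27  1.75 -0.02  1.33  1.39] w 0.0875 F [0.  1.  0.5] M [0.08 0.02 0.04] yaw_y 108.8 tilt [-0.01  -0.008 -1.   ]
tool shift [-0.0045 -0.0061  0.0083]
[ 286  190   60   64 2881] [316.04720583 221.62964249]
0.18370912826260985 [0.46799773 0.21653861 0.18304649] [0.46993741 0.21685461 0.1815266 ] [0.04515091 0.04473743 0.00761242]
[[-0.323  0.913  0.249  0.395]
 [ 0.946  0.313  0.079  0.196]
 [-0.005  0.261 -0.965  0.395]
 [ 0.     0.     0.     1.   ]]
```

View pics/w1.png

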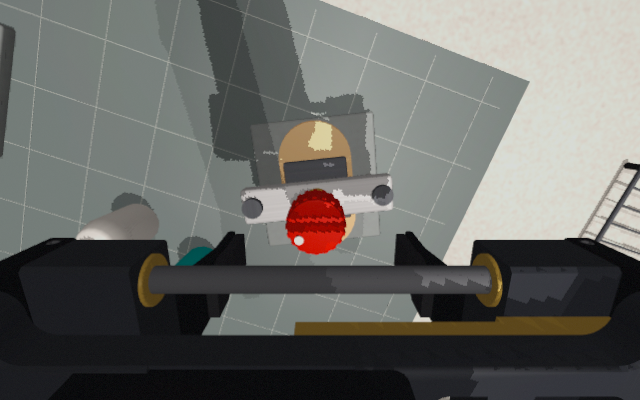

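The wrist view shows the red knob at (316,222) between the open fingers, with its small white mark at (298,240) and the crossbar below. All three cameras agree on an axis near (0.469, 0.216). Now I unwind joint 7 further and centre the tool.

Emit:
{"name": "send_rows", "arguments": {
  "steps": [
    [0.5,-0.3,0,-0.004,-0.004,0,-1],
    [0,0,-8,0,0,0,-1],
    [0,0,-8,0,0,0,-1],
    [0,0,-8,0,0,0,-1],
    [0,0,-8,0,0,0,-1],
    [0,0,-8,0,0,0,-1],
    [0,0,-8,0,0,0,-1],
    [0,0,-4,0,0,0,-1],
    [0,0,0,0,0,0,-1],
    [0,0,0,0,0,0,-1]
  ]
}}

```text
time: 3.15
ee_pos: [0.4655, 0.2232, 0.2475]
eef_rot: [-0.586, 0.81, -0.007, -0.005]
ft_force: [0.1, 0.4, -0.1]
width: 0.0873
```

```bash
python3 -c "
from h import *
goto([.469,.2157,.166])"
```

```text
t 3.15 pos [0.4655 0.2232 0.2475] j [-0.76  0.09  0.23  1.74 -0.01  1.33  2.29] w 0.0873 F [ 0.1  0.4 -0.1] M [ 0.08  0.11 -0.05] yaw_y 161.7 tilt [-0.    -0.017 -1.   ]
tool shift [ 0.0047 -0.0053  0.0816]
```

Emit:
{"name": "send_rows", "arguments": {
  "steps": [
    [-0.3,-0.9,0,0.0045,-0.005,0,-1],
    [0,0,0,0,0,0.01,-1],
    [0,0,0,0,0,0.01,-1],
    [0,0,0,0,0,0,-1],
    [0,0,0,0,0,0.01,-1],
    [0,0,0,0,0,0.01,-1],
    [0,0,0,0,0,0.005,-1],
    [0,0,0,0,0,0,-1],
    [0,0,0,0,0,0,-1],
    [0,0,0,0,0,0,-1]
  ]
}}

```text
time: 4.15
ee_pos: [0.4685, 0.2168, 0.1974]
eef_rot: [-0.583, 0.813, 0.0, -0.001]
ft_force: [0.1, -0.4, 0.4]
width: 0.0869
```

```bash
python3 -c "
from h import *
goto([.469,.2157,.166])"
```

```text
t 4.15 pos [0.4685 0.2168 0.1974] j [-0.74  0.12  0.23  1.81 -0.03  1.21  2.32] w 0.0869 F [ 0.1 -0.4  0.4] M [ 0.06  0.08 -0.03] yaw_y 161.3 tilt [-0.002 -0.    -1.   ]
tool shift [ 0.0009 -0.0009  0.0314]
```

Emit:
{"name": "send_rows", "arguments": {
  "steps": [
    [0,0,0,0.001,-0.001,0.006,-1],
    [0,0,0,0,0,0.008,-1],
    [0,0,0,0,0,0.008,-1],
    [0,0,0,0,0,0.006,-1],
    [0,0,0,0,0,0.003,-1],
    [0,0,0,0,0,0,-1],
    [0,0,0,0,0,0,1],
    [0,0,0,0,0,0,1],
    [0,0,0,0,0,0,1],
    [0,0,0,0,0,0,1]
  ]
}}

```text
time: 5.15
ee_pos: [0.4695, 0.2157, 0.1644]
eef_rot: [-0.583, 0.813, 0.0, 0.0]
ft_force: [-0.4, -0.6, -0.3]
width: 0.0628
```

```bash
python3 -c "
from h import *
goto([.469,.2157,.166])"
```

```text
t 5.15 pos [0.4695 0.2157 0.1644] j [-0.73  0.15  0.23  1.85 -0.04  1.14  2.33] w 0.0628 F [-0.4 -0.6 -0.3] M [ 0.05  0.11 -0.03] yaw_y 161.3 tilt [-0.     0.001 -1.   ]
tool shift [ 0.0002  0.0005 -0.0016]
```

Still closing; wait a few more rows.

Emit:
{"name": "send_rows", "arguments": {
  "steps": [
    [0,0,0,0,0,0,1],
    [0,0,0,0,0,0,1],
    [0,0,0,0,0,0,1],
    [0,0,0,0,0,0,1],
    [0,0,0,0,0,0,1],
    [0,0,4,0,0,0,1],
    [0,0,6,0,0,0.0002,1],
    [0,0,6,0,0,0.0002,1],
    [0,0,6,0,0,0.0002,1],
    [0,0,6,0,0,0.0002,1]
  ]
}}

```text
time: 6.15
ee_pos: [0.4683, 0.2163, 0.1638]
eef_rot: [-0.362, 0.932, 0.001, -0.001]
ft_force: [-1.3, -0.5, -0.2]
width: 0.0435
```

```bash
python3 -c "
from h import *
goto([.469,.2157,.164])"
```

```text
t 6.15 pos [0.4683 0.2163 0.1638] j [-0.77  0.15  0.27  1.86 -0.05  1.14  1.83] w 0.0435 F [-1.3 -0.5 -0.2] M [0.05 0.26 0.04] yaw_y 132.4 tilt [-0.002  0.001 -1.   ]
tool shift [-0.0001 -0.0009 -0.0002]
```

Emit:
{"name": "send_rows", "arguments": {
  "steps": [
    [0,0,8,0,0,0.0002,1],
    [0,0,8,0,0,0.0002,1],
    [0,0,8,0,0,0.0002,1],
    [0,0,8,0,0,0.0002,1],
    [0,0,8,0,0,0.0002,1],
    [0,0,8,0,0,0.0002,1],
    [0,0,8,0,0,0.0002,1],
    [0,0,8,0,0,0.0002,1],
    [0,0,8,0,0,0.0002,1],
    [0,0,8,0,0,0.0002,1]
  ]
}}

```text
time: 7.15
ee_pos: [0.4683, 0.2167, 0.1616]
eef_rot: [0.349, 0.937, 0.0, -0.001]
ft_force: [0.1, 0.7, -0.7]
width: 0.0433
```

```bash
python3 -c "
from h import *
goto([.469,.2157,.161])
im,d=camera('wrist'); cv2.imwrite('pics/w2.png',im)"
```

```text
t 7.15 pos [0.4683 0.2167 0.1616] j [-0.87  0.15  0.39  1.86 -0.07  1.14  0.39] w 0.0433 F [ 0.1  0.7 -0.7] M [0.06 0.03 0.02] yaw_y 49.1 tilt [-0.002  0.001 -1.   ]
tool shift [-0.0012 -0.0003  0.0006]
```

View pics/w2.png

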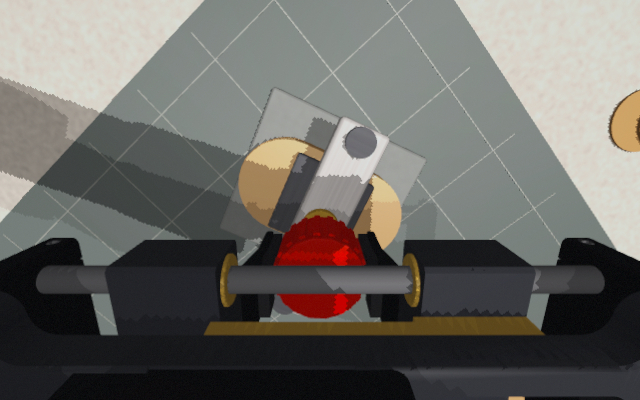

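The knob at (320,268) is firmly between the pads. Its mark is hidden under the rail. The stroke goes on.

Emit:
{"name": "send_rows", "arguments": {
  "steps": [
    [0,0,8,0,0,0.0002,1],
    [0,0,8,0,0,0.0002,1],
    [0,0,8,0,0,0.0002,1],
    [0,0,8,0,0,0.0002,1],
    [0,0,8,0,0,0.0002,1],
    [0,0,8,0,0,0.0002,1],
    [0,0,8,0,0,0.0002,1],
    [0,0,8,0,0,0.0002,1],
    [0,0,8,0,0,0.0002,1],
    [0,0,8,0,0,0.0002,1]
  ]
}}

```text
time: 8.2
ee_pos: [0.4687, 0.2168, 0.1593]
eef_rot: [0.876, 0.482, -0.0, -0.001]
ft_force: [-1.9, -0.6, -0.0]
width: 0.0432
```

```bash
python3 -c "
from h import *
goto([.469,.2157,.159])"
```

```text
t 8.2 pos [0.4687 0.2168 0.1593] j [-0.98  0.16  0.51  1.87 -0.09  1.13 -1.01] w 0.0432 F [-1.9 -0.6 -0. ] M [-0.16  0.15  0.05] yaw_y -32.3 tilt [-0.001  0.001 -1.   ]
tool shift [-0.0008  0.0008  0.0003]
```

Emit:
{"name": "send_rows", "arguments": {
  "steps": [
    [0,0,8,0,0,0.0002,1],
    [0,0,8,0,0,0.0002,1],
    [0,0,8,0,0,0.0002,1],
    [0,0,8,0,0,0.0002,1],
    [0,0,8,0,0,0.0002,1],
    [0,0,8,0,0,0.0002,1],
    [0,0,8,0,0,0.0002,1],
    [0,0,8,0,0,0.0002,1],
    [0,0,4,0,0,0.0001,1],
    [0,0,0,0,0,0,1]
  ]
}}

```text
time: 9.2
ee_pos: [0.4688, 0.2165, 0.1574]
eef_rot: [0.995, -0.1, -0.0, -0.0]
ft_force: [-0.3, 0.4, -0.3]
width: 0.0433
```

```bash
python3 -c "
from h import *
goto([.469,.2157,.157])"
```

```text
t 9.2 pos [0.4688 0.2165 0.1574] j [-1.09  0.17  0.63  1.88 -0.11  1.13 -2.19] w 0.0433 F [-0.3  0.4 -0.3] M [-0.05  0.3  -0.06] yaw_y -101.5 tilt [-0.001  0.    -1.   ]
tool shift [0.0003 0.0007 0.0004]
```

Emit:
{"name": "send_rows", "arguments": {
  "steps": [
    [0,0,0,0,0,0,-1],
    [0,0,0,0,0,0,-1],
    [0,0,0,0,0,0,-1],
    [0,0,0,0,0,0,-1],
    [0,0,0,0,0,0,-1],
    [0,0,0,0,0,0,-1],
    [0,0,0,0,0,0,-1],
    [0,0,-8,0,0,0,-1],
    [0,0,-8,0,0,0,-1],
    [0,0,-8,0,0,0,-1]
  ]
}}

```text
time: 10.2
ee_pos: [0.4693, 0.2164, 0.1576]
eef_rot: [0.993, 0.12, 0.0, -0.0]
ft_force: [0.2, -1.0, -0.8]
width: 0.0869
```

```bash
python3 -c "
from h import *
goto([.469,.2157,.157])"
```

```text
t 10.2 pos [0.4693 0.2164 0.1576] j [-1.05  0.17  0.58  1.88 -0.1   1.13 -1.76] w 0.0869 F [ 0.2 -1.  -0.8] M [-0.06  0.17 -0.02] yaw_y -76.2 tilt [ 0.  0. -1.]
tool shift [-0.0005  0.0006  0.0006]
```

Emit:
{"name": "send_rows", "arguments": {
  "steps": [
    [0,0,-8,0,0,0,-1],
    [0,0,-8,0,0,0,-1],
    [0,0,-8,0,0,0,-1],
    [0,0,-8,0,0,0,-1],
    [0,0,-8,0,0,0,-1],
    [0,0,-8,0,0,0,-1],
    [0,0,-8,0,0,0,-1],
    [0,0,-8,0,0,0,-1],
    [0,0,-8,0,0,0,-1],
    [0,0,-8,0,0,0,-1]
  ]
}}

```text
time: 11.2
ee_pos: [0.4694, 0.2165, 0.1575]
eef_rot: [0.66, 0.751, 0.0, 0.0]
ft_force: [-1.0, -0.3, 0.1]
width: 0.0867
```

Emit:
{"name": "send_rows", "arguments": {
  "steps": [
    [0,0,-8,0,0,0,-1],
    [0,0,-8,0,0,0,-1],
    [0,0,-8,0,0,0,-1],
    [0,0,-8,0,0,0,-1],
    [0,0,-8,0,0,0,-1],
    [0,0,-8,0,0,0,-1],
    [0,0,-8,0,0,0,-1],
    [0,0,-8,0,0,0,-1],
    [0,0,-8,0,0,0,-1],
    [0,0,-8,0,0,0,-1]
  ]
}}

```text
time: 12.2
ee_pos: [0.4694, 0.2163, 0.1572]
eef_rot: [-0.007, 1.0, -0.0, 0.0]
ft_force: [-0.4, -0.5, 0.4]
width: 0.0871
```

```bash
python3 -c "
from h import *
goto([.469,.2157,.157])"
```

```text
t 12.2 pos [0.4694 0.2163 0.1572] j [-0.81  0.16  0.32  1.87 -0.05  1.13  1.11] w 0.0871 F [-0.4 -0.5  0.4] M [-0.02 -0.   -0.02] yaw_y 90.8 tilt [ 0. -0. -1.]
tool shift [ 0.0004 -0.0006  0.0002]
```

Emit:
{"name": "send_rows", "arguments": {
  "steps": [
    [0,0,-8,0,0,0,-1],
    [0,0,-8,0,0,0,-1],
    [0,0,-8,0,0,0,-1],
    [0,0,-8,0,0,0,-1],
    [0,0,-8,0,0,0,-1],
    [0,0,0,0,0,0,-1],
    [0,0,0,0,0,0,1],
    [0,0,0,0,0,0,1],
    [0,0,0,0,0,0,1],
    [0,0,0,0,0,0,1]
  ]
}}

```text
time: 13.2
ee_pos: [0.4695, 0.2161, 0.1569]
eef_rot: [-0.359, 0.933, -0.0, -0.0]
ft_force: [-0.2, -0.1, 0.0]
width: 0.0626
```

Emit:
{"name": "send_rows", "arguments": {
  "steps": [
    [0,0,0,0,0,0,1],
    [0,0,0,0,0,0,1],
    [0,0,0,0,0,0,1],
    [0,0,0,0,0,0,1],
    [0,0,0,0,0,0,1],
    [0,0,0,0,0,0,1],
    [0,0,4,0,0,0,1],
    [0,0,8,0,0,0.0002,1],
    [0,0,8,0,0,0.0002,1],
    [0,0,8,0,0,0.0002,1]
  ]
}}

```text
time: 14.2
ee_pos: [0.469, 0.2166, 0.1562]
eef_rot: [-0.115, 0.993, -0.0, -0.0]
ft_force: [-1.0, 0.9, 0.2]
width: 0.0436
```

```bash
python3 -c "
from h import *
goto([.469,.2157,.157])"
```

```text
t 14.2 pos [0.469  0.2166 0.1562] j [-0.8   0.16  0.3   1.87 -0.05  1.13  1.32] w 0.0436 F [-1.   0.9  0.2] M [0.05 0.19 0.03] yaw_y 103.2 tilt [-0.001 -0.001 -1.   ]
tool shift [ 0.0002 -0.0009 -0.0008]
```

Emit:
{"name": "send_rows", "arguments": {
  "steps": [
    [0,0,8,0,0,0.0002,1],
    [0,0,8,0,0,0.0002,1],
    [0,0,8,0,0,0.0002,1],
    [0,0,8,0,0,0.0002,1],
    [0,0,8,0,0,0.0002,1],
    [0,0,8,0,0,0.0002,1],
    [0,0,8,0,0,0.0002,1],
    [0,0,8,0,0,0.0002,1],
    [0,0,8,0,0,0.0002,1],
    [0,0,8,0,0,0.0002,1]
  ]
}}

```text
time: 15.2
ee_pos: [0.4688, 0.2161, 0.154]
eef_rot: [0.575, 0.818, -0.001, -0.0]
ft_force: [-2.2, -0.6, 4.2]
width: 0.0431
```

```bash
python3 -c "
from h import *
goto([.469,.2157,.154])"
```

```text
t 15.2 pos [0.4688 0.2161 0.154 ] j [-0.91  0.16  0.42  1.87 -0.07  1.12 -0.11] w 0.0431 F [-2.2 -0.6  4.2] M [0.07 0.45 0.74] yaw_y 19.8 tilt [-0.001 -0.001 -1.   ]
tool shift [-0.0005  0.0001 -0.    ]
```

The moment about the axis has jumped to 0.74 N m, from about 0.05, so the screw is at its stop. I turn a little more to confirm it.

Emit:
{"name": "send_rows", "arguments": {
  "steps": [
    [0,0,4,0,0,0,1],
    [0,0,4,0,0,0,1],
    [0,0,4,0,0,0,1],
    [0,0,4,0,0,0,1],
    [0,0,4,0,0,0,1],
    [0,0,4,0,0,0,1],
    [0,0,4,0,0,0,1],
    [0,0,4,0,0,0,1],
    [0,0,4,0,0,0,1],
    [0,0,4,0,0,0,1]
  ]
}}

```text
time: 16.2
ee_pos: [0.4676, 0.2139, 0.1544]
eef_rot: [0.826, 0.563, -0.004, 0.002]
ft_force: [-1.7, 0.2, 2.8]
width: 0.0434
```

```bash
python3 -c "
from h import *
goto([.469,.2157,.154])"
```

```text
t 16.2 pos [0.4676 0.2139 0.1544] j [-0.97  0.16  0.49  1.88 -0.08  1.13 -0.82] w 0.0434 F [-1.7  0.2  2.8] M [-0.15  0.54  0.81] yaw_y -21.5 tilt [-0.004 -0.008 -1.   ]
tool shift [0.0022 0.0007 0.0003]
```

The moment holds at 0.81 N m while the tool turns another 41°, so the fingers are slipping at the stop. Now I let go and rise.

Emit:
{"name": "send_rows", "arguments": {
  "steps": [
    [0,0,0,0,0,0,-1],
    [0,0,0,0,0,0,-1],
    [0,0,0,0,0,0,-1],
    [0,0,0,0,0,0,-1],
    [0,0,0,0,0,0,-1],
    [0,0,0,0,0,0,-1],
    [0,0,0,0,0,0,-1],
    [0,0,0,0,0,0,-1],
    [0,0,0,0,0,-0.01,-1],
    [0,0,0,0,0,-0.01,-1]
  ]
}}

```text
time: 17.2
ee_pos: [0.4677, 0.2131, 0.1746]
eef_rot: [0.825, 0.565, -0.004, 0.003]
ft_force: [1.2, 0.9, 0.1]
width: 0.087
```

Emit:
{"name": "send_rows", "arguments": {
  "steps": [
    [0,0,0,0,0,-0.02,-1],
    [0,0,0,0,0,-0.02,-1],
    [0,0,0,0,0,-0.02,-1],
    [0,0,0,0,0,-0.02,-1],
    [0,0,0,0,0,-0.02,-1],
    [0,0,0,0,0,-0.02,-1],
    [0,0,0,0,0,-0.01,-1],
    [0,0,0,0,0,0,-1],
    [0,0,0,0,0,0,-1],
    [0,0,0,0,0,0,-1]
  ]
}}

```text
time: 18.2
ee_pos: [0.4686, 0.2138, 0.3175]
eef_rot: [0.826, 0.564, -0.001, 0.002]
ft_force: [-0.4, 0.2, 0.2]
width: 0.0874
```

Run:
```python
from h import *
goto([.469,.2157,.154])
for n in ("scene","wrist"):
    p=camera_params(n); im,d=camera(n); cv2.imwrite(f"pics/{n}_end.png",im)
    m,s,c=redmask(im); P=pts(p,d,m); zt=np.percentile(P[:,2],85); top=P[P[:,2]>zt-.004]
    print(n,s,c,"top z",zt,np.median(top[:,2]))
    x,y,w,h=s[:4]; cv2.imwrite(f"pics/{n}_endcrop.png",cv2.resize(im[max(0,y-60):y+110,max(0,x-80):x+100],None,fx=3,fy=3))
im,d=camera("top"); cv2.imwrite("pics/top_end.png",im)
im0=cv2.imread("pics/top0.png"); cv2.imwrite("pics/bk.png",np.hstack([cv2.resize(i[190:270,380:480],None,fx=4,fy=4) for i in (im0,im)]))
```

```text
t 18.2 pos [0.4686 0.2138 0.3175] j [-0.99  0.04  0.49  1.64 -0.02  1.46 -0.87] w 0.0874 F [-0.4  0.2  0.2] M [-0.1   0.12 -0.02] yaw_y -21.3 tilt [ 0.001 -0.005 -1.   ]
tool shift [ 0.0026 -0.0008  0.1635]
scene [318 112  19  21 337] [326.8694362 121.6884273] top z 0.1710583254597383 0.1705326653263859
wrist [ 296  164   45   48 1577] [317.884591   187.38427394] top z 0.17370913880804612 0.17302037275010507
```

View pics/scene_end.png

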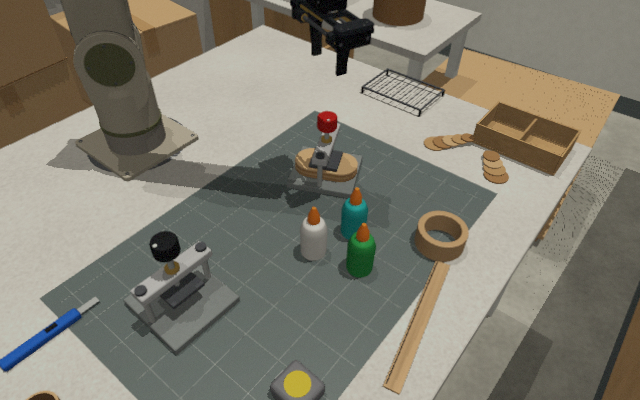

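View pics/wrist_end.png

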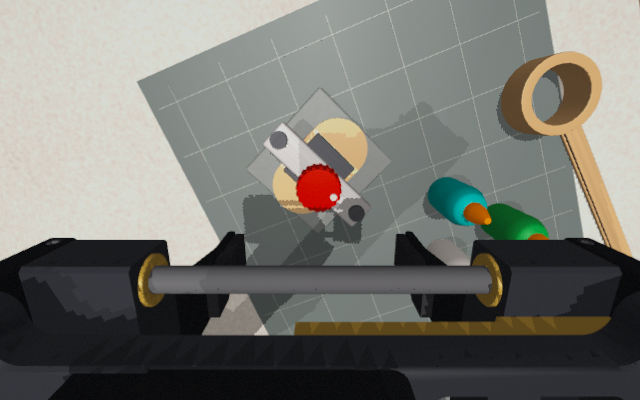

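View pics/bk.png

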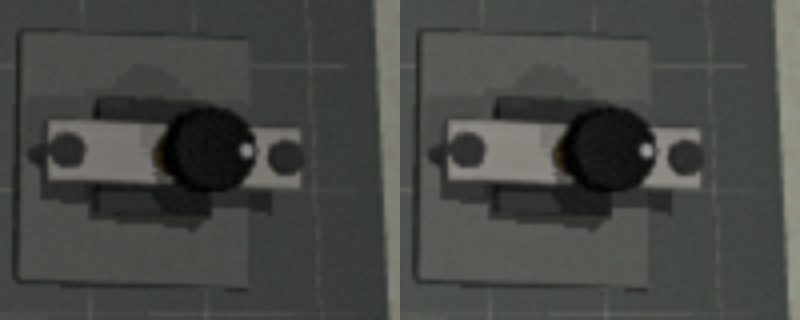

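The scene view shows the red knob lower (at (327,122)), the white bottle standing at (314,238), and the black knob's dot unmoved. As a last check I work out the red knob's net turn from its white mark.

Run:
```python
from h import *
def ang(n,im,p,z):
    m,s,c=redmask(im); x,y,w,h=s[:4]
    hull=cv2.convexHull(np.argwhere(m)[:,::-1].astype(np.int32)); hm=np.zeros(m.shape,np.uint8); cv2.fillConvexPoly(hm,hull,1); hm=cv2.dilate(hm,np.ones((3,3),np.uint8))
    S=im.min(2); k=(S>90)&(hm>0)
    uv=np.argwhere(k)[:,::-1]; uv=uv[np.linalg.norm(uv-uv[np.argmax(S[uv[:,1],uv[:,0]])],axis=1)<6].mean(0)
    o,r=ray(p,uv); P=o+r*(z-o[2])/r[2]; v=P[:2]-[.469,.2157]
    print(n,uv,P.round(4),"r",np.hypot(*v).round(4),"ang",np.degrees(np.arctan2(v[1],v[0])).round(1)); return np.arctan2(v[1],v[0])
a=ang("top0",cv2.imread("pics/top0.png"),camera_params("top"),.182)
a2=ang("scene0",cv2.imread("pics/scene0.png"),camera_params("scene"),.182)
b=ang("wrist end",cv2.imread("pics/wrist_end.png"),camera_params("wrist"),.1715)
b2=ang("scene end",cv2.imread("pics/scene_end.png"),camera_params("scene"),.1715)
for A,B in((a,b),(a2,b2)): print("cw turn mod 2pi + 2pi",(A-B)%(2*np.pi)+2*np.pi)
```

```text
top0 [215.875 230.875] [0.4813 0.2079 0.182 ] r 0.0145 ang -32.3
scene0 [329.5        115.33333333] [0.4814 0.2063 0.182 ] r 0.0156 ang -37.0
wrist end [336.93939394 199.87878788] [0.4839 0.2007 0.1715] r 0.0212 ang -45.3
scene end [333.28571429 112.21428571] [0.4712 0.2341 0.1715] r 0.0186 ang 83.2
cw turn mod 2pi + 2pi 6.508741772617376
cw turn mod 2pi + 2pi 10.46851653355421
```

```bash
python3 -c "
from bench import *
print(close_job())"
```

```text
the job is handed in; nothing more can be done
None
```

I screwed the red knob clockwise down to its stop in two grips, of about 263° and 110°. I then let go, raised the gripper clear and handed the job in at about 18 s of the 64 s allowed.

**At the stop:** the moment about the screw axis rose from about 0.05 to 0.8 N m. It held there through a further 41° of tool turn, which means the fingers were slipping round the knob.

**Turn and sinking:** the knob's top came down about 10 to 11 mm. Its white mark, seen from the wrist camera, gives about 6.5 rad of turn. At 1.6 mm per radian these agree, and they imply a start near 1.0 rad, within the stated 0.2 to 1.2.

**Other things:** the black knob's dot looks the same before and after, and the white bottle and both look-alikes are still standing. No force reading between moves exceeded about 5 N.

**Checks that disagreed:**
- **Scene camera:** it gave a different final angle for the mark (about 10.5 rad). It had picked up the wrong bright pixels, apparently the crossbar behind the knob, so I set that reading aside.
- **Wrist camera:** it put the mark 21 mm from the axis, against about 15 mm at the start, so its angle is only a rough check.

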